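# Open the left-hand clamp and stand a handset frame in it

## Task

Open the bench clamp: its knob has a left-hand thread, so turn it clockwise (seen from above) until the engraved line on the knob points at the mark on the clamp body. Then take the aluminium handset frame with the round lens hole from its leaning stand and lower it, without dropping it, into the clamp's slot so that it stands upright on the slot floor with the lens hole at the top, and let go, leaving the clamp open at the mark. Leave the other frame and the things around where they are.

Things in the scene. Friction and masses are not known exactly. Their poses are not given: they have to be found in the camera images.
- fixture: Aluminium bench clamp, fixed; base 100 (x) by 215 (y, -95.5 to 119.5) by 12 mm. Origin under the base, z up. At y = -35 mm is the slot, along y, between a fixed jaw (face at x = 0) and a steel moving jaw on its -x side, jaw tops 47 mm above the bench; end cheeks 38 mm high make it 70 mm long. At x = 0, y = 75 mm the knob stands on a dark boss, 68 mm across, its top 40 mm above the bench.
- slot (a point): Centre of the slot floor with the clamp open at the mark: 12 mm above the bench, 5.6 mm to the -x side of the fixed jaw's face; axes as the fixture (x across the slot, y along it, z up). Slot 35 mm deep, with 45 degree lead-ins 5 mm deep on both jaws. Its gap is 4 mm + 5.5 mm per rad of knob: 11 mm at the mark, too narrow for the frame at the start.
- open_mark (a point): Middle of the light 10 x 3 mm mark on the boss top, 28 mm from the knob's axis on the fixture's -x side: where the knob's line must point.
- knob_grip (a point): On the knob's vertical axis, at the height to grip (66 mm above the bench). The knob is a steel bar 46 mm long (its x) by 14 mm thick (its y), 48 to 78 mm above the bench, on a 12 mm neck. This point turns with it; the dark engraved line on its top runs from the axis towards its own -x end.
- clamp_knob (a joint): Knob angle in rad, growing as it turns clockwise seen from above (which opens the clamp). Starts between 0 and 0.35; at 1.3 the line points at the mark; end stop at 1.9. Stays where it is left; turning takes about 0.07 N m.
- lens_frame: Aluminium handset frame, loose, 125 (z) x 60 (y) x 8 mm thick (x), 60 to 130 g, 14 mm round hole in a top corner, 18 mm from the middle, 18 mm below the top. Origin: middle of its bottom edge; z to the lens end. Starts in a black stand leaning 0.436 rad from upright, top towards the robot, lens end up. The stand's back covers its lowest 60 mm, a 10 mm lip the foot of its front.
- frame_top (a point): Middle of the top edge of the lens frame, 125 mm from its origin; same axes.
- window_frame: The other aluminium frame, 105 mm long, 60 mm wide, 8 mm thick, with a 36 x 18 mm rectangular window, in a stand just like it; the two stands' places vary. Leave it. Origin and axes as for the lens frame.
- tin: Steel tin 30 mm in diameter, 22 mm high, between the two stands. Origin at the middle of its underside. Leave it.
- bottle_a: White bottle, 38 mm in diameter, 105 mm high, beyond the work. Origin at the middle of its underside. Leave it.
- bottle_b: A second, like it. Leave it.
- driver: Screwdriver 150 mm long lying on the mat on the robot's side of the clamp. Leave it.
- flux_jar: Low amber jar, 48 mm in diameter, 35 mm high, on the robot's side of the stands. Leave it.
- reel: Grey reel, 60 mm in diameter, 30 mm high, beyond the clamp. Leave it.
- parts_tray: Grey divided tray 90 x 130 x 22 mm beyond the stands. Leave it.
There are look-alikes about, which are no part of the job. Several things have the shape of the fixture; the one meant has the colours described above.

How it is judged:
On the way, in this order (a step that is already met when the one before it is completed fails the run):
1. the clamp is opened to the mark (value of joint clamp_knob between 1.05 and 1.55 rad), for 0.2 s.
2. the lens frame stands upright on the slot floor (z of lens_frame in the frame of slot between -0.004 and 0.004 m and x of lens_frame in the frame of slot between -0.007 and 0.007 m and y of lens_frame in the frame of slot between -0.009 and 0.009 m and angle between lens_frame's own z axis and vertical below 0.17 rad), for 0.2 s.
At the end, for the whole second after the job is handed in: The knob's line points at the mark (knob angle 1.05 to 1.55 rad) and the lens frame stands at rest in the slot, lens end up: its bottom edge within 4 mm of the slot floor, within 7 mm of the slot centre across and 9 mm along, leaning less than 0.17 rad (all of step 1 and all of step 2 and linear speed of lens_frame below 0.02 m/s and velocity of joint clamp_knob below 0.05 rad/s); the robot touches nothing.
It fails at once if the lens frame is dropped (falls free faster than 0.6 m/s) (linear speed of lens_frame above 0.6 m/s and contact force between the fingers and lens_frame below 0.5 N).
It fails at once if the other frame is moved by more than 20 mm (distance of window_frame from where it was at the start of the episode above 0.02 m).
It fails at once if a bystander is moved by more than 40 mm (distance of any of tin, bottle_a, bottle_b, driver, flux_jar, reel, parts_tray from where it was at the start of the episode above 0.04 m).
It also fails if it takes over 51 s, if anything falls off the work surface, if the arm or the gripper's body presses on something with over 40 N, if the wrist force passes 120 N, or if a joint passes its speed limit or range.

## Robot

A 7-joint arm with a two-finger parallel gripper is mounted at the origin on the work surface. World frame = base frame: x ahead of the robot, y to its left, z up, the work surface at z = 0. Lengths are in m, angles in rad, forces in N, time in s.
With the tool pointing down it reaches from about 0.4 to 0.85 m from the base axis. Payload 10.4 kg.
Tool frame: the origin (TCP) lies at the very end of the fingers, on their centre line; the grasp point (between the pads) lies 19 mm behind it (manip.tcp_to_grasp is the distance from the TCP to the grasp point, in m); x points along the fingers, y is the direction in which the jaws open and shut, and the axes are right-handed (so a half turn about x gives the same grasp; the last joint's range is limited). The gripper opens to 85 mm and grips with 20 to 120 N. Pads are 22 mm wide; open, the fingers measure 114 mm over their backs; the gripper's body (76 mm by 85 mm) begins 54 mm behind the grasp point. The pads swing forward as they close: fully open they stand 13 mm farther back than shut.
Start: joints at [1.15, 0.332, -0.065, 1.46, 0.022, 1.35, -0.088], TCP at [0.242, -0.576, 0.231] pointing down, gripper open.
Joint ranges: [-2.6, 2.6], [-0.5, 2.12], [-1.47, 1.34], [0.16, 2.42], [-1.27, 4.41], [0.06, 2.06], [-2.6, 2.6]. Speed limits (rad/s): [2.22, 2.22, 2.79, 2.79, 3.14, 3.14, 3.14].

## Interface

Orientations are given as a unit quaternion [x, y, z, w].
In Python, from workcell import manip, cams, hand_in gives the robot as it stands.
- The arm moves only by the shell command python3 -m handwheel 'ROWS' [FORCE]. ROWS is text: rows parted by semicolons, each of 7 numbers parted by spaces: the shift along the tool's x, y, z in mm, then the turn, a rotation vector about the tool's x, y, z in rad, then the finger opening in mm, from 0 to 85.4. A call has 1 to 8 rows; each row shifts and turns the commanded pose from where the row before left it, along the tool's axes as they then stand; what a row does not reach is not made up. A row lasts 1/10 s, in which the tool goes at most 50 mm and 8.59 degrees, less where a joint would pass 70% of its speed; a pose out of reach is approached as far as the arm can. A call with a gripper value outside its range is refused whole. The fingers move at their own pace and stop on an object; FORCE is the grip in N (left out, the last holds). Time passes only in rows, so rows that do not move let the fingers close. It gives the time, the measured TCP pose, the force and the opening at its end, in the units of the state.
- manip.get_obs(): the state, without advancing time (a new reading comes with each control period).
- cams.camera(name): name is "scene" or "top" or "wrist"; returns a dict with "color" (420x560x3 uint8, blue, green, red), "depth" (420x560 float32, m along the optical axis (not along the pixel's ray), 0 where there is no reading), "camera_matrix" (3x3 intrinsics, pixels), "origin" and "attitude" of the camera in the world; the wrist camera has in their place "T_tool_cam" (4x4, takes a point from camera to tool coordinates, whose origin is the TCP and whose axes are the tool frame's). Camera axes: x right, y down, z forward; pixel columns grow to the right and rows downward; lengths in m; the calibration is good to about 2 mm. A picture is of the moment at which its call begins: read the wrist's pose just before it.
- hand_in(): hands the job in, once; it reports no verdict.
Trained networks look in the newest picture that a camera, given by its name, has taken for a name from the list of things; names that differ only in an ending like _2 or _b are one class to them, and where a whole thing is asked for, a point or a joint stands for the part that bears it (a point fixed in the world has none). Each returns a list of dicts, best first, with "conf" (0 to 1); they miss things now and then, are a little off and sometimes report something else, mostly with a low value. They report only what shows in the picture. A call takes as long as a camera call. They do not tell look-alikes from the thing itself.
- cams.recognise(camera, thing): "box" ([left, top, width, height] in pixels, round what is visible of it).
- cams.outline_of(camera, thing): "region" (420x560 bool, what is visible of it) and "box" ([left, top, width, height] in pixels, round what is visible of it).
The state is a dict: "clock": time; "joint_pos": joint angles; "joint_velocities": joint speeds; "tau": joint torques, N m; "position": TCP position; "ee_rot": TCP orientation; "ft_force": force on the tool from outside, world axes, zero at the start; "torque": the same for the moment, N m; "grip_width": opening from 0.0 (shut) to 1.0 (fully open).
Only numpy, scipy, OpenCV 4.12 (cv2) and the standard library are available. Lean on these libraries where they do the work, as an engineer would, in place of code of your own. Each camera call takes 0.05 s, during which the arm holds its last target.

## Working session

There is one attempt and no reset: what is moved stays moved. The work goes in short steps, Python scripts to look and compute and a shell command to move; the robot and the scene stay as the last step left them, time stands still between calls to the robot, and variables do not carry over. Pictures are saved under pics/ and viewed, and the job is handed in when it is done.

```bash
mkdir -p pics; ls; python3 - <<'E'
from workcell import manip,cams
import cv2,json
o=manip.get_obs();print(o, manip.tcp_to_grasp)
for n in ["scene","top","wrist"]:
    c=cams.camera(n);cv2.imwrite(f"pics/{n}0.png",c["color"]);print(n,c["camera_matrix"].tolist(),c.get("origin"),c.get("attitude"),c.get("T_tool_cam"))
E
```

```text
pics
{'clock': 0.0, 'joint_pos': array([ 1.15040667,  0.33287486, -0.06467056,  1.4609541 ,  0.02157781,
        1.3499056 , -0.08848816]), 'joint_velocities': array([-0.00092449, -0.00177963, -0.00037345, -0.00055315, -0.00120556,
       -0.00112102, -0.0017827 ]), 'tau': array([-1.86951011e-04, -6.25452375e+01,  4.90501116e-02, -3.91601264e+01,
        1.61408808e-02,  9.87851643e-03,  2.02619566e-05]), 'position': array([ 0.24194981, -0.57585216,  0.23050788]), 'ee_rot': array([-0.69304591, -0.14021197,  0.69328679, -0.13921713]), 'ft_force': array([-0.01048574, -0.32952215, -0.27306383]), 'torque': array([0.04470115, 0.01641923, 0.00415685]), 'grip_width': 0.9998708860383083} 0.0187
scene [[469.7906869165601, 0.0, 276.70311862377645], [0.0, 469.7906869165601, 220.82899481480698], [0.0, 0.0, 1.0]] [ 1.34713087 -0.37324752  1.04961204] [ 0.79831859  0.47519469 -0.18518073 -0.32028976] None
top [[457.59145457439587, 0.0, 278.4209139530402], [0.0, 457.59145457439587, 209.98876787769098], [0.0, 0.0, 1.0]] [0.39530088 0.04143904 1.09633067] [-0.70291183  0.70604001 -0.05091765  0.06949717] None
wrist [[335.13611342304665, 0.0, 280.81324041804925], [0.0, 335.13611342304665, 215.00186941356168], [0.0, 0.0, 1.0]] None None [[ 4.59728197e-04 -2.80343426e-01  9.59899657e-01 -1.43145539e-01]
 [ 9.99999883e-01 -1.47760770e-05 -4.83248968e-04  3.16896106e-04]
 [ 1.49659222e-04  9.59899767e-01  2.80343386e-01 -7.21987152e-02]
 [ 0.00000000e+00  0.00000000e+00  0.00000000e+00  1.00000000e+00]]
```

View pics/scene0.png

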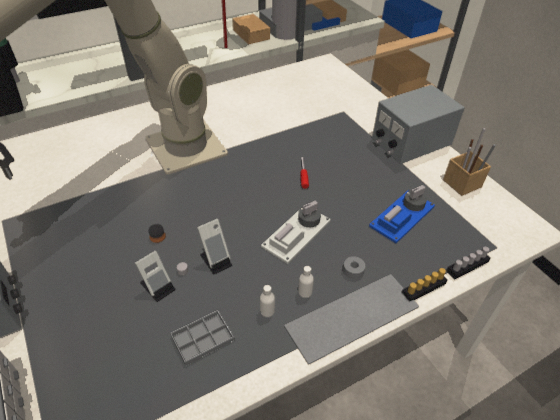

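View pics/top0.png

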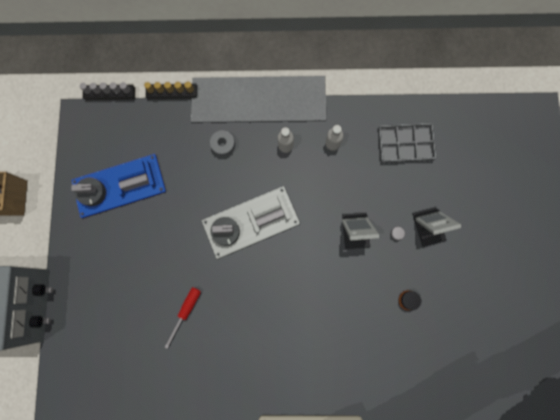

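View pics/wrist0.png

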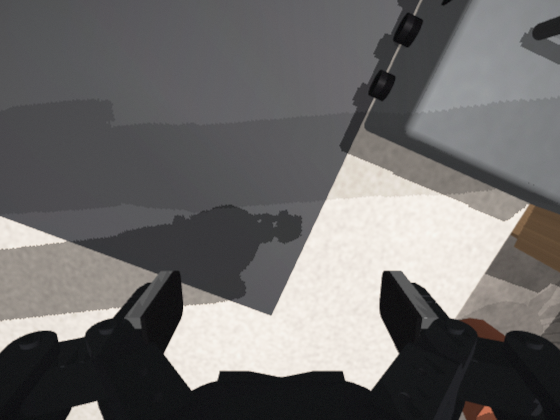

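```bash
cat > h.py <<'E'
import numpy as np,cv2
from scipy.spatial.transform import Rotation as R
from workcell import manip,cams
def pose(c,o=None):
    if "T_tool_cam" in c:
        T=np.eye(4);T[:3,:3]=R.from_quat(o["ee_rot"]).as_matrix();T[:3,3]=o["position"];return T@c["T_tool_cam"]
    T=np.eye(4);T[:3,:3]=R.from_quat(c["attitude"]).as_matrix();T[:3,3]=c["origin"];return T
def cloud(c,T):
    K=c["camera_matrix"];v,u=np.mgrid[:420,:560];d=c["depth"]
    P=np.stack([(u-K[0,2])/K[0,0]*d,(v-K[1,2])/K[1,1]*d,d],-1)
    return P@T[:3,:3].T+T[:3,3]
def proj(c,T,p):
    q=(np.atleast_2d(p)-T[:3,3])@T[:3,:3];q=q@c["camera_matrix"].T;return q[:,:2]/q[:,2:]
def ray(c,T,u,v,z):
    K=c["camera_matrix"];d=T[:3,:3]@np.array([(u-K[0,2])/K[0,0],(v-K[1,2])/K[1,1],1]);return T[:3,3]+d*(z-T[2,3])/d[2]
E
python3 - <<'E'
from h import *
for n in ["top","scene"]:
    c=cams.camera(n);T=pose(c);P=cloud(c,T)
    np.savez(f"{n}.npz",P=P,d=c["depth"])
    for t in ["fixture","lens_frame","window_frame","tin","clamp_knob"]:
        for r in cams.outline_of(n,t)[:3]:
            m=r["region"]&(c["depth"]>0);print(n,t,round(r["conf"],2),r["box"],np.median(P[m],0).round(3) if m.any() else None)
    x,y=(190,180) if n=="top" else (250,190)
    cv2.imwrite(f"pics/{n}_cl.png",cv2.resize(c["color"][y:y+90,x:x+120],(800,600),interpolation=cv2.INTER_CUBIC))
    x,y=(330,190) if n=="top" else (120,200)
    cv2.imwrite(f"pics/{n}_fr.png",cv2.resize(c["color"][y:y+120,x:x+160],(800,600),interpolation=cv2.INTER_CUBIC))
E
```

```text
top fixture 0.87 [202.4, 185.2, 96.2, 72.2] [0.552 0.137 0.015]
top fixture 0.68 [69.4, 154.5, 98.3, 58.9] [0.642 0.455 0.017]
top lens_frame 0.63 [343.7, 216.8, 34.4, 23.0] [ 0.528 -0.112  0.088]
top window_frame 0.9 [417.4, 208.7, 41.8, 26.9] [ 0.543 -0.287  0.069]
top tin 0.61 [203.4, 190.8, 94.9, 63.2] [0.552 0.138 0.015]
top tin 0.5 [392.1, 224.8, 12.7, 14.3] [ 0.524 -0.209  0.022]
top clamp_knob 0.74 [71.7, 183.6, 18.0, 8.2] [0.627 0.52  0.078]
top clamp_knob 0.6 [211.0, 224.7, 24.2, 9.8] [0.528 0.194 0.078]
scene fixture 0.63 [368.9, 181.1, 66.6, 62.8] [0.661 0.444 0.023]
scene fixture 0.61 [263.8, 196.6, 63.8, 67.8] [0.569 0.124 0.02 ]
scene fixture 0.31 [300.5, 167.1, 8.3, 20.3] [0.373 0.273 0.024]
scene lens_frame 0.71 [199.6, 222.6, 28.0, 46.1] [ 0.531 -0.117  0.078]
scene window_frame 0.6 [138.5, 252.7, 32.9, 44.5] [ 0.545 -0.294  0.065]
scene tin 0.74 [262.6, 197.2, 66.0, 68.0] [0.569 0.124 0.019]
scene clamp_knob 0.58 [303.1, 200.7, 16.6, 16.7] [0.535 0.193 0.071]
scene clamp_knob 0.42 [409.8, 188.2, 18.5, 8.4] [0.633 0.519 0.072]
```

View pics/top_cl.png

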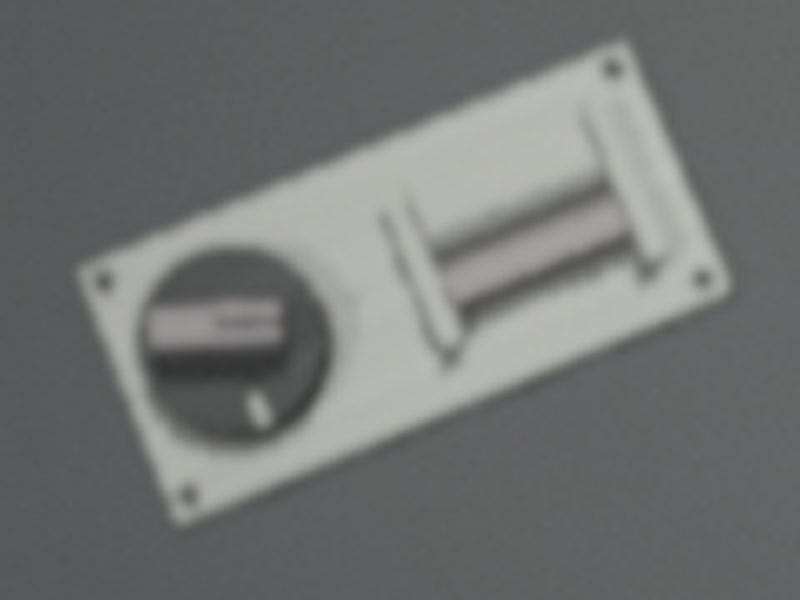

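View pics/scene_fr.png

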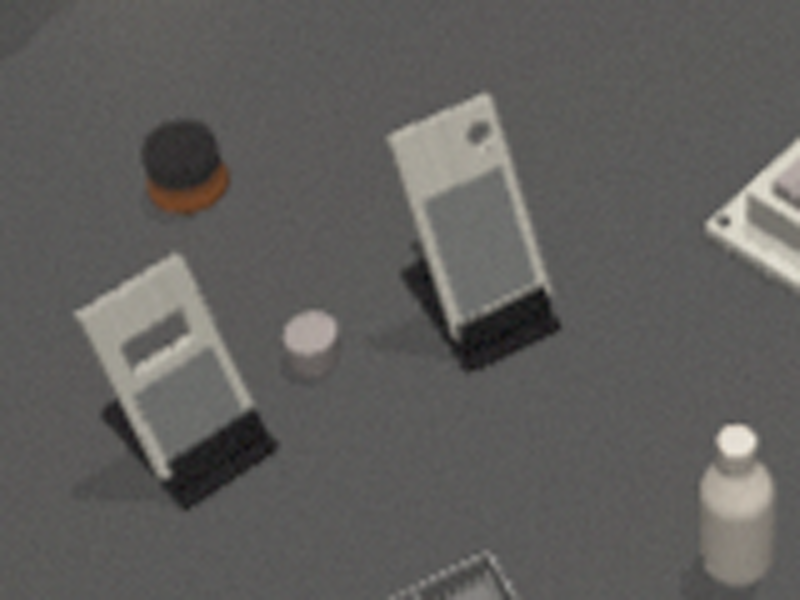

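View pics/scene_cl.png

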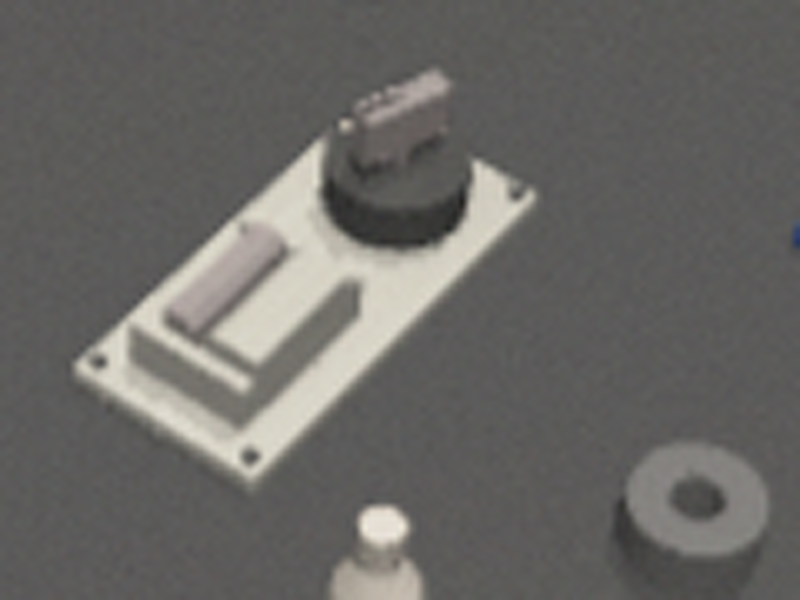

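```bash
cat > fx.py <<'E'
from h import *
def fixture(c,T):
    rs=cams.outline_of("top","fixture")
    r=min(rs,key=lambda r:abs(r["box"][0]-202))
    m=r["region"].astype(np.uint8)
    P=cloud(c,T)
    hsv=cv2.cvtColor(c["color"],cv2.COLOR_BGR2GRAY)
    light=(hsv>120)&(cv2.dilate(m,np.ones((7,7)))>0)
    light&=(P[...,2]<0.02)
    v,u=np.nonzero(light)
    pts=np.array([ray(c,T,a,b,0.012)[:2] for a,b in zip(u,v)],np.float32)
    return cv2.minAreaRect(pts)
E
python3 - <<'E'
from fx import *
c=cams.camera("top");T=pose(c);P=cloud(c,T)
r=fixture(c,T);print(r)
# knob top points
m=(P[...,2]>0.07)&(P[...,2]<0.085)&(abs(P[...,0]-.528)<.05)&(abs(P[...,1]-.194)<.05)
v,u=np.nonzero(m);pts=np.array([ray(c,T,a,b,0.078)[:2] for a,b in zip(u,v)],np.float32);print(cv2.minAreaRect(pts),len(pts))
# lens frame
for n in ["top","scene"]:
    c=cams.camera(n);T=pose(c);P=cloud(c,T)
    for r in cams.outline_of(n,"lens_frame")[:1]:
        mm=cv2.erode(r["region"].astype(np.uint8),np.ones((3,3)))>0
        q=P[mm&(c["depth"]>0)];q0=np.median(q,0);q=q[np.linalg.norm(q-q0,axis=1)<.08]
        ce=q.mean(0);w,V=np.linalg.eigh(np.cov((q-ce).T));print(n,len(q),ce,np.sqrt(w),V.T, "z",q[:,2].min(),q[:,2].max())
E
```

```text
((0.5545754432678223, 0.13769149780273438), (0.10267224162817001, 0.2169332653284073), 22.969038009643555)
((0.5304567813873291, 0.1952851414680481), (0.0454096645116806, 0.013617506250739098), 89.68502807617188) 135
top 510 [ 0.53016695 -0.11139548  0.08202369] [0.00130067 0.01665557 0.03841761] [[-0.89657605 -0.06932383 -0.43743067]
 [-0.08859068  0.99578451  0.02376762]
 [-0.43393903 -0.06006176  0.89893799]] z 0.014757152678015695 0.1328891614024872
scene 660 [ 0.53157432 -0.11688212  0.07813417] [0.00227772 0.01481421 0.03162178] [[ 0.90377381  0.0612885   0.42359959]
 [ 0.09530214 -0.99366474 -0.05956418]
 [ 0.41726538  0.0942025  -0.90388909]] z 0.02686931245198898 0.13164124627779317
```

```bash
cat > plan.py <<'E'
from h import *
def goal(down_yaw, tilt=None):
    """tool x straight down, tool y at world yaw (rad)"""
    x=np.array([0,0,-1.]);y=np.array([np.cos(down_yaw),np.sin(down_yaw),0]);return np.stack([x,y,np.cross(x,y)],1)
def rows(p1,R1,vmax=45,wmax=.14,o=None):
    o=o or manip.get_obs();p0=np.array(o["position"]);r0=R.from_quat(o["ee_rot"]);r1=R.from_matrix(R1)
    rv=(r0.inv()*r1).as_rotvec();d=np.array(p1)-p0
    n=int(max(np.ceil(np.linalg.norm(d)*1000/vmax),np.ceil(np.linalg.norm(rv)/wmax),1))
    print("n",n,"total tool shift",(r0.inv().apply(d)*1000).round(1),"rv",rv.round(3))
    for i in range(n):
        ri=r0*R.from_rotvec(rv*i/n)
        print(*(ri.inv().apply(d/n)*1000).round(1),*(rv/n).round(4))
def axes(o=None):
    o=o or manip.get_obs();m=R.from_quat(o["ee_rot"]).as_matrix();print("t",round(o["clock"],2),"p",o["position"].round(4),"x",m[:,0].round(3),"y",m[:,1].round(3),"j",o["joint_pos"].round(2),"F",o["ft_force"].round(1),"w",round(o["grip_width"],3))
E
python3 - <<'E'
from plan import *
axes()
for k in (0,np.pi): print(k);rows([0.530,0.1957,0.20],goal(k))
E
```

```text
t 1.05 p [ 0.2421 -0.5762  0.2314] x [ 0. -0. -1.] y [ 0.387 -0.922  0.   ] j [ 1.15  0.33 -0.06  1.46  0.02  1.35 -0.09] F [-1.   0.4 -0.9] w 0.997
0
n 19 total tool shift [  31.3 -600.2 -564.4] rv [-1.173  0.    -0.   ]
1.6 -31.6 -29.7 -0.0617 0.0 -0.0
1.6 -29.7 -31.6 -0.0617 0.0 -0.0
1.6 -27.7 -33.4 -0.0617 0.0 -0.0
1.6 -25.6 -35.0 -0.0617 0.0 -0.0
1.6 -23.4 -36.5 -0.0617 0.0 -0.0
1.6 -21.1 -37.9 -0.0617 0.0 -0.0
1.6 -18.7 -39.1 -0.0617 0.0 -0.0
1.6 -16.2 -40.2 -0.0617 0.0 -0.0
1.6 -13.7 -41.1 -0.0617 0.0 -0.0
1.6 -11.2 -41.9 -0.0617 0.0 -0.0
1.6 -8.6 -42.5 -0.0617 0.0 -0.0
1.6 -5.9 -43.0 -0.0617 0.0 -0.0
1.6 -3.3 -43.2 -0.0617 0.0 -0.0
1.6 -0.6 -43.4 -0.0617 0.0 -0.0
1.6 2.1 -43.3 -0.0617 0.0 -0.0
1.7 4.8 -43.1 -0.0617 0.0 -0.0
1.7 7.4 -42.7 -0.0617 0.0 -0.0
1.7 10.0 -42.2 -0.0617 0.0 -0.0
1.7 12.6 -41.5 -0.0617 0.0 -0.0
3.141592653589793
n 19 total tool shift [  31.3 -600.2 -564.4] rv [ 1.969 -0.    -0.   ]
1.6 -31.6 -29.7 0.1036 -0.0 -0.0
1.6 -34.5 -26.3 0.1036 -0.0 -0.0
1.6 -37.0 -22.6 0.1036 -0.0 -0.0
1.6 -39.2 -18.6 0.1036 -0.0 -0.0
1.6 -40.9 -14.5 0.1036 -0.0 -0.0
1.6 -42.2 -10.2 0.1036 -0.0 -0.0
1.6 -43.0 -5.8 0.1036 -0.0 -0.0
1.6 -43.3 -1.3 0.1036 -0.0 -0.0
1.6 -43.2 3.2 0.1036 -0.0 -0.0
1.6 -42.7 7.7 0.1036 -0.0 -0.0
1.6 -41.7 12.0 0.1036 -0.0 -0.0
1.6 -40.2 16.3 0.1036 -0.0 -0.0
1.6 -38.3 20.4 0.1036 -0.0 -0.0
1.6 -36.0 24.2 0.1036 -0.0 -0.0
1.6 -33.3 27.8 0.1036 -0.0 -0.0
1.6 -30.2 31.1 0.1036 -0.0 -0.0
1.6 -26.9 34.0 0.1036 -0.0 -0.0
1.6 -23.2 36.6 0.1036 -0.0 -0.0
1.7 -19.3 38.8 0.1036 -0.0 -0.0
```

```bash
python3 -m handwheel '0 -32 -30 -0.06 0 0 85; 0 -30 -32 -0.06 0 0 85; 0 -28 -33 -0.06 0 0 85; 0 -26 -35 -0.06 0 0 85; 0 -23 -36 -0.06 0 0 85; 0 -21 -38 -0.06 0 0 85; 0 -19 -39 -0.06 0 0 85; 0 -16 -40 -0.06 0 0 85'; python3 -m handwheel '0 -14 -41 -0.06 0 0 85; 0 -11 -42 -0.06 0 0 85; 0 -9 -42 -0.06 0 0 85; 0 -6 -43 -0.06 0 0 85; 0 -3 -43 -0.06 0 0 85; 0 -1 -43 -0.06 0 0 85; 0 2 -43 -0.06 0 0 85; 0 5 -43 -0.06 0 0 85'; python3 - <<'E'
from plan import *
axes()
rows([0.530,0.1957,0.20],goal(0))
E
```

```text
clock: 1.85
position: [0.3649, -0.2497, 0.2316]
ee_rot: [0.64, 0.301, -0.64, 0.302]
ft_force: [1.6, -0.3, 1.0]
grip_width: 0.993
clock: 2.65
position: [0.4915, 0.0718, 0.2317]
ee_rot: [0.55, 0.444, -0.55, 0.445]
ft_force: [1.1, -0.9, -0.6]
grip_width: 0.992
t 2.65 p [0.4915 0.0718 0.2317] x [ 0.001 -0.    -1.   ] y [ 0.978 -0.209  0.001] j [ 0.48  0.11 -0.76  1.76  0.08  1.31 -0.5 ] F [ 1.1 -0.9 -0.6] w 0.992
n 3 total tool shift [  31.7   11.6 -129.2] rv [-0.211  0.    -0.001]
10.6 3.9 -43.1 -0.0703 0.0001 -0.0004
10.6 6.9 -42.7 -0.0703 0.0001 -0.0004
10.6 9.9 -42.1 -0.0703 0.0001 -0.0004
```

```bash
python3 -m handwheel '10 4 -43 -0.07 0 0 85; 10 7 -43 -0.07 0 0 85; 10 10 -42 -0.07 0 0 85; 0 0 0 0 0 0 85'; python3 - <<'E'
from plan import *
axes()
o=manip.get_obs();c=cams.camera("wrist");cv2.imwrite("pics/w1.png",c["color"]);T=pose(c,o)
f=lambda x,y,z:[.5593+x*.921-y*.390,.1266+x*.390+y*.921,z]
print(proj(c,T,[f(0,.075,.078),f(-.028,.075,.04),f(-.0056,-.035,.012)]).round(0))
m=cams.outline_of("wrist","clamp_knob")
P=cloud(c,T)
for r in m[:2]:
    k=r["region"]&(abs(P[...,2]-.078)<.006)
    v,u=np.nonzero(k);pts=np.array([ray(c,T,a,b,0.078)[:2] for a,b in zip(u,v)],np.float32);print(r["conf"],r["box"],cv2.minAreaRect(pts) if len(pts) else 0,P[r["region"]][:,2].max())
E
```

```text
clock: 3.05
position: [0.529, 0.2002, 0.1996]
ee_rot: [0.498, 0.503, -0.498, 0.5]
ft_force: [-0.6, 0.7, -0.3]
grip_width: 0.997
t 3.05 p [0.529  0.2002 0.1996] x [-0.003  0.003 -1.   ] y [ 1.     0.007 -0.003] j [ 0.26  0.33 -0.84  1.63  0.25  1.29 -0.62] F [-0.6  0.7 -0.3] w 0.997
[[281. 214.]
 [254. 214.]
 [315. 288.]]
0.89 [273.8, 185.8, 19.3, 56.0] ((0.5306574106216431, 0.19600734114646912), (0.013907413929700851, 0.04625815153121948), 2.6636579036712646) 0.3429916767896012
0.64 [466.6, 157.8, 77.4, 64.5] 0 0.3429916767896012
```

View pics/w1.png

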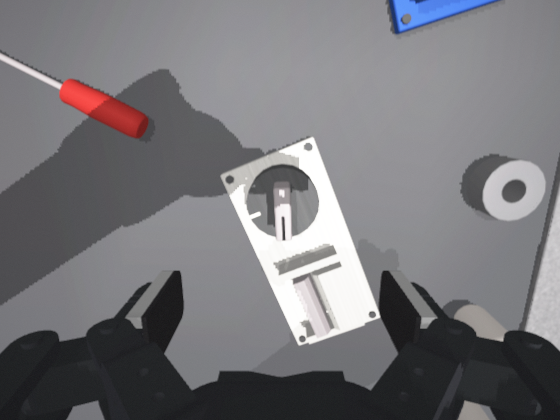

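```bash
python3 - <<'E'
from plan import *
o=manip.get_obs();c=cams.camera("wrist");T=pose(c,o);P=cloud(c,T)
g=cv2.cvtColor(c["color"],cv2.COLOR_BGR2GRAY)
r=cams.outline_of("wrist","fixture")[0];print(r["box"],r["conf"])
m=(g>150)&(abs(P[...,2]-.012)<.006)&(cv2.dilate(r["region"].astype(np.uint8),np.ones((9,9)))>0)
v,u=np.nonzero(m);pts=np.array([ray(c,T,a,b,.012)[:2] for a,b in zip(u,v)],np.float32);print(cv2.minAreaRect(pts))
# jaws
x0,y0=215,130
cv2.imwrite("pics/w1c.png",cv2.resize(c["color"][130:350,215:395],(655,800)[:1]+(600,) if 0 else (490,600),interpolation=cv2.INTER_CUBIC))
# boss mark
rows([.5307,.196,.047+0.013],goal(.046))
E
```

```text
[224.6, 129.8, 154.4, 209.3] 0.77
((0.5549055337905884, 0.13726086914539337), (0.09959574043750763, 0.2148725837469101), 22.655765533447266)
n 4 total tool shift [141.5   0.2  -3.1] rv [-0.051  0.001 -0.   ]
35.4 0.0 -0.8 -0.0127 0.0002 -0.0001
35.4 0.1 -0.8 -0.0127 0.0002 -0.0001
35.4 0.1 -0.8 -0.0127 0.0002 -0.0001
35.4 0.1 -0.8 -0.0127 0.0002 -0.0001
```

View pics/w1c.png

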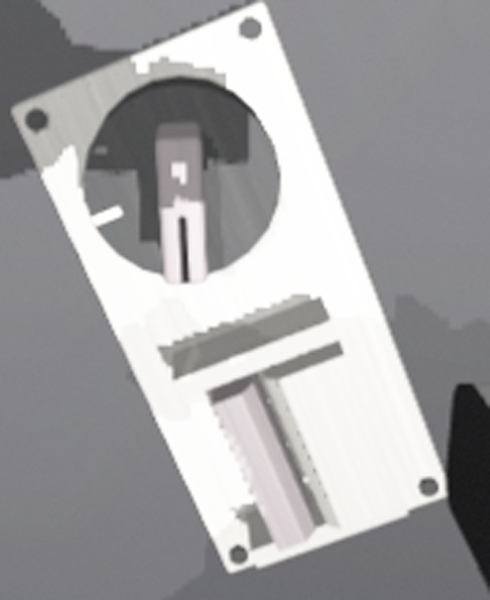

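```bash
python3 -m handwheel '40 0 -1 -0.05 0 0 60; 40 0 -1 0 0 0 50; 40 0 -1 0 0 0 40; 30 0 0 0 0 0 30; 0 0 0 0 0 0 30' 40; python3 - <<'E'
from plan import *
axes();rows([.5307,.1957,.049],goal(.046))
E
```

```text
clock: 3.75
position: [0.5282, 0.1942, 0.0482]
ee_rot: [0.487, 0.512, -0.491, 0.51]
ft_force: [-0.4, 0.6, -1.3]
grip_width: 0.351
t 3.75 p [0.5282 0.1942 0.0482] x [-0.005 -0.003 -1.   ] y [ 0.999  0.044 -0.005] j [ 0.2   0.5  -0.77  1.78  0.4   1.03 -0.68] F [-0.4  0.6 -1.3] w 0.351
n 1 total tool shift [-0.8  2.5 -1.4] rv [-0.002  0.003  0.005]
-0.8 2.5 -1.4 -0.0015 0.0026 0.0052
```

```bash
python3 -m handwheel '-1 2.5 -1.4 0 0 0 30; 0 0 0 0 0 0 10; 0 0 0 0 0 0 10;0 0 0 0 0 0 10; 0 0 0 0 0 0 10' 40; python3 - <<'E'
from plan import *
axes();rows([.5307,.1957,.049],goal(.046))
E
```

```text
clock: 4.25
position: [0.5303, 0.1987, 0.0546]
ee_rot: [0.487, 0.512, -0.489, 0.511]
ft_force: [-19.2, -4.8, 16.2]
grip_width: 0.153
t 4.25 p [0.5303 0.1987 0.0546] x [-0.003 -0.002 -1.   ] y [ 0.999  0.047 -0.003] j [ 0.19  0.49 -0.78  1.77  0.4   1.04 -0.68] F [-19.2  -4.8  16.2] w 0.153
n 1 total tool shift [5.6 0.2 3.1] rv [0.001 0.002 0.003]
5.6 0.2 3.1 0.0013 0.002 0.0033
```

```bash
python3 -m handwheel '-3 0 0 0 0 0 10; 0 0 0 0 0 0 10; 0 0 0 0 0 0 10'; python3 - <<'E'
from plan import *
axes();rows([.5307,.1957,.049],goal(.046))
c=cams.camera("wrist");cv2.imwrite("pics/w2.png",c["color"])
E
```

```text
clock: 4.55
position: [0.5302, 0.1986, 0.0549]
ee_rot: [0.487, 0.513, -0.489, 0.511]
ft_force: [-6.5, 2.5, -15.7]
grip_width: 0.155
t 4.55 p [0.5302 0.1986 0.0549] x [-0.004 -0.001 -1.   ] y [ 0.999  0.047 -0.004] j [ 0.2   0.49 -0.78  1.77  0.39  1.04 -0.68] F [ -6.5   2.5 -15.7] w 0.155
n 1 total tool shift [5.9 0.4 3. ] rv [0.001 0.    0.004]
5.9 0.4 3.0 0.0014 0.0005 0.004
```

View pics/w2.png

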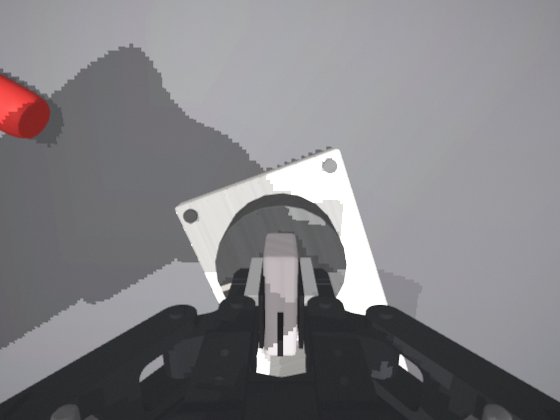

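```bash
python3 -m handwheel '0 0 3 0 0 0 24; 0 0 0 0 0 0 24; 0 0 0 0 0 0 24' 30; python3 - <<'E'
from plan import *
axes();rows([.5307,.1957,.053],goal(.046))
E
```

```text
clock: 4.9
position: [0.534, 0.1957, 0.0569]
ee_rot: [0.489, 0.511, -0.488, 0.512]
ft_force: [-0.5, -0.1, 0.5]
grip_width: 0.283
t 4.9 p [0.534  0.1957 0.0569] x [ 0.003  0.    -1.   ] y [0.999 0.046 0.003] j [ 0.2   0.49 -0.78  1.77  0.39  1.04 -0.67] F [-0.5 -0.1  0.5] w 0.283
n 1 total tool shift [ 3.9 -3.3 -0.2] rv [ 0.    -0.    -0.003]
3.9 -3.3 -0.2 0.0001 -0.0003 -0.003
```

```bash
python3 -m handwheel '4 -3.3 0 0 0 0 24; 0 0 0 0 0 0 24; 0 0 0 0 0 0 10; 0 0 0 0 0 0 10; 0 0 0 0 0 0 10' 30; python3 - <<'E'
from plan import *
axes();rows([.5307,.1957,.053],goal(.046))
E
```

```text
clock: 5.4
position: [0.53, 0.1955, 0.0515]
ee_rot: [0.489, 0.511, -0.488, 0.512]
ft_force: [4.9, 0.3, -1.8]
grip_width: 0.16
t 5.4 p [0.53   0.1955 0.0515] x [ 0.001  0.    -1.   ] y [0.999 0.047 0.001] j [ 0.2   0.49 -0.78  1.78  0.4   1.03 -0.68] F [ 4.9  0.3 -1.8] w 0.16
n 1 total tool shift [-1.5  0.7 -0.1] rv [ 0.001 -0.    -0.001]
-1.5 0.7 -0.1 0.0007 -0.0003 -0.0011
```

```bash
python3 -m handwheel '0 0 0 0.1 0 0 10; 0 0 0 0.12 0 0 10; 0 0 0 0.12 0 0 10; 0 0 0 0.12 0 0 10; 0 0 0 0.12 0 0 10; 0 0 0 0.12 0 0 10'; python3 -m handwheel '0 0 0 0.12 0 0 10; 0 0 0 0.12 0 0 10; 0 0 0 0.12 0 0 10; 0 0 0 0.12 0 0 10; 0 0 0 0.04 0 0 10; 0 0 0 0 0 0 10; 0 0 0 0 0 0 10' ; python3 - <<'E'
from plan import *
axes();rows([.5307,.1957,.053],goal(.046-1.222))
E
```

```text
clock: 6.0
position: [0.5302, 0.1955, 0.0515]
ee_rot: [0.635, 0.312, -0.634, 0.312]
ft_force: [5.4, 0.4, -3.9]
grip_width: 0.152
clock: 6.7
position: [0.5304, 0.1954, 0.0515]
ee_rot: [0.694, 0.14, -0.693, 0.14]
ft_force: [5.9, 0.1, -4.0]
grip_width: 0.156
t 6.7 p [0.5304 0.1954 0.0515] x [ 0.002  0.    -1.   ] y [ 0.387 -0.922  0.   ] j [ 0.02  0.43 -0.55  1.79  0.26  0.99 -1.8 ] F [ 5.9  0.1 -4. ] w 0.156
n 1 total tool shift [-1.5 -0.1 -0.4] rv [ 0.002 -0.002 -0.   ]
-1.5 -0.1 -0.4 0.0024 -0.0018 -0.0003
```

```bash
python3 -m handwheel '0 0 0 0 0 0 30; 0 0 0 0 0 0 30; 0 0 0 0 0 0 40; -40 0 0 0 0 0 60; -50 0 0 0 0 0 85; -50 0 0 0 0 0 85; 0 0 0 0 0 0 85; 0 0 0 0 0 0 85'; python3 - <<'E'
from plan import *
axes()
o=manip.get_obs();c=cams.camera("wrist");cv2.imwrite("pics/w3.png",c["color"]);T=pose(c,o)
P=cloud(c,T)
for r in cams.outline_of("wrist","clamp_knob")[:2]:
    k=r["region"]&(abs(P[...,2]-.078)<.006)
    v,u=np.nonzero(k);pts=np.array([ray(c,T,a,b,0.078)[:2] for a,b in zip(u,v)],np.float32);print(r["conf"],r["box"],cv2.minAreaRect(pts) if len(pts) else 0)
E
```

```text
clock: 7.5
position: [0.5298, 0.1958, 0.1925]
ee_rot: [0.694, 0.14, -0.692, 0.14]
ft_force: [-0.3, -0.5, -0.6]
grip_width: 0.997
t 7.5 p [0.5298 0.1958 0.1925] x [ 0.002  0.    -1.   ] y [ 0.387 -0.922  0.001] j [ 0.06  0.28 -0.59  1.65  0.16  1.26 -1.73] F [-0.3 -0.5 -0.6] w 0.997
0.73 [271.9, 178.5, 19.4, 59.7] ((0.531568706035614, 0.19563788175582886), (0.04629380255937576, 0.013604274019598961), 22.416648864746094)
```

View pics/w3.png

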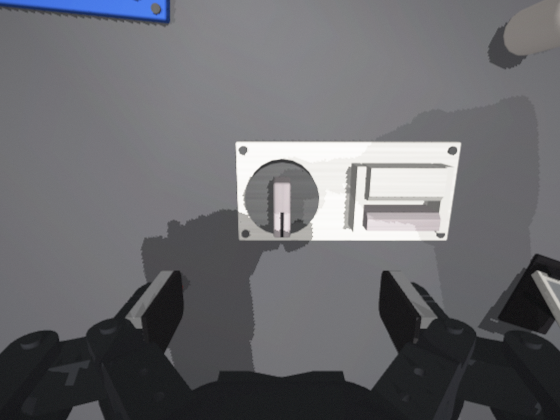

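```bash
python3 - <<'E'
from plan import *
L=.436
for n in ["top","scene"]:
    c=cams.camera(n);T=pose(c);P=cloud(c,T)
    rr=cams.outline_of(n,"lens_frame")
    if not rr: continue
    r=rr[0]; q=P[r["region"]&(c["depth"]>0)]
    q0=np.median(q,0);q=q[np.linalg.norm(q-q0,axis=1)<.085]
    ps=.073;u=np.array([-np.sin(L)*np.cos(ps),-np.sin(L)*np.sin(ps),np.cos(L)]);nn=np.array([np.cos(L)*np.cos(ps),np.cos(L)*np.sin(ps),np.sin(L)]);w=np.cross(u,nn)
    cc=np.stack([q@nn,q@w,q@u],1);med=np.median(cc[:,0]);k=abs(cc[:,0]-med)<.005;cc=cc[k]
    print(n,r["conf"],r["box"],len(cc),"n",med,"w",cc[:,1].min(),cc[:,1].max(),"u",cc[:,2].min(),cc[:,2].max())
    wm=(cc[:,1].min()+cc[:,1].max())/2
    top=nn*(med-.004)+w*wm+u*cc[:,2].max();print("topmid",top.round(4))
    h=top;
rows(h+u*.05,np.stack([-u,nn,np.cross(-u,nn)],1))
E
```

```text
top 0.84 [342.7, 215.9, 38.9, 23.3] 543 n 0.5069103369329089 w -0.18144686176724523 -0.12122735268235227 u -0.21983115395315606 -0.0888643813956237
topmid [ 0.5031 -0.1149  0.1318]
scene 0.68 [200.8, 219.0, 27.4, 47.2] 821 n 0.5055845220606361 w -0.18406922661455136 -0.1212004179495 u -0.21031040989499633 -0.09091460239159431
topmid [ 0.5029 -0.1163  0.1294]
n 10 total tool shift [ 15.7 270.5 164.7] rv [-1.225  0.273  0.379]
1.6 27.0 16.5 -0.1225 0.0273 0.0379
2.1 24.8 19.7 -0.1225 0.0273 0.0379
2.4 22.1 22.6 -0.1225 0.0273 0.0379
2.5 19.1 25.2 -0.1225 0.0273 0.0379
2.4 15.7 27.4 -0.1225 0.0273 0.0379
2.2 12.2 29.2 -0.1225 0.0273 0.0379
1.8 8.4 30.5 -0.1225 0.0273 0.0379
1.2 4.6 31.3 -0.1225 0.0273 0.0379
0.4 0.7 31.7 -0.1225 0.0273 0.0379
-0.5 -3.2 31.5 -0.1225 0.0273 0.0379
```

```bash
python3 -m handwheel '-35 0 0 0 0 0 85; 1 27 17 -0.12 0.027 0.038 85; 2 25 20 -0.12 0.027 0.038 85; 2 22 23 -0.12 0.027 0.038 85; 2 19 25 -0.12 0.027 0.038 85; 2 16 27 -0.12 0.027 0.038 85'; python3 -m handwheel '2 12 29 -0.12 0.027 0.038 85; 2 8 30 -0.12 0.027 0.038 85; 1 5 31 -0.12 0.027 0.038 85; 0 1 31 -0.12 0.027 0.038 85; 0 -3 31 -0.12 0.027 0.038 85; 0 0 0 0 0 0 85; 0 0 0 0 0 0 85'; python3 - <<'E'
from plan import *
axes()
o=manip.get_obs();c=cams.camera("wrist");cv2.imwrite("pics/w4.png",c["color"]);T=pose(c,o);P=cloud(c,T)
print(c["depth"][::60,::80].round(3))
np.savez("w4.npz",P=P,img=c["color"],T=T)
rr=cams.outline_of("wrist","lens_frame")
for r in rr[:2]: print(r["conf"],r["box"])
np.save("w4m.npy",rr[0]["region"])
E
```

```text
clock: 8.4
position: [0.5039, 0.0377, 0.2199]
ee_rot: [0.675, 0.283, -0.556, 0.395]
ft_force: [0.7, 0.3, -0.4]
grip_width: 0.997
clock: 9.1
position: [0.4799, -0.1001, 0.2126]
ee_rot: [0.6, 0.386, -0.386, 0.585]
ft_force: [1.1, 0.0, 0.9]
grip_width: 0.994
t 9.1 p [ 0.4799 -0.1001  0.2126] x [ 0.404  0.012 -0.915] y [ 0.915 -0.017  0.404] j [ 0.37 -0.23 -0.18  2.15 -0.18  0.82  0.27] F [1.1 0.  0.9] w 0.994
[[0.25  0.268 0.291 0.305 0.3   0.384 0.423]
 [0.259 0.278 0.302 0.329 0.363 0.404 0.447]
 [0.265 0.288 0.314 0.343 0.381 0.424 0.475]
 [0.275 0.298 0.326 0.354 0.399 0.449 0.516]
 [0.285 0.311 0.34  0.377 0.42  0.455 0.551]
 [0.296 0.322 0.119 0.369 0.443 0.119 1.224]
 [0.086 0.092 0.078 0.408 0.469 0.079 0.092]]
0.88 [253.8, 175.4, 25.2, 102.1]
0.25 [69.0, 311.0, 44.0, 29.6]
```

View pics/w4.png

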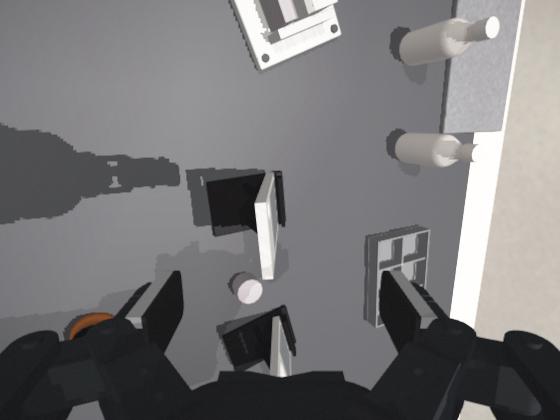

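```bash
cat > fr.py <<'E'
from plan import *
def fit(P,m,psi=None):
    q=P[m];q=q[(q[:,2]>.03)&(q[:,2]<.15)]
    q0=np.median(q,0);q=q[np.linalg.norm(q-q0,axis=1)<.1]
    L=.436
    best=q
    u=np.array([-np.sin(L),0,np.cos(L)])
    for _ in range(2):
        t=q[q@u>np.percentile(q@u,98)-.004]
        ce=t.mean(0);_,_,V=np.linalg.svd(t-ce);w=V[0]*np.sign(-V[0][1])
        ps=np.arctan2(w[0],-w[1])
        u=np.array([-np.sin(L)*np.cos(ps),-np.sin(L)*np.sin(ps),np.cos(L)])
    n=np.array([np.cos(L)*np.cos(ps),np.cos(L)*np.sin(ps),np.sin(L)]);w=np.cross(n,u)
    f=lambda a:(np.percentile(a,1),np.percentile(a,99))
    print("psi",ps,"N",len(t),"n",f(t@n),"w",f(t@w),"u",f(t@u),"w slope z",V[0])
    top=n*np.mean(f(t@n))+w*np.mean(f(t@w))+u*np.median(t@u)
    print("top",top.round(4));return top,u,n
E
python3 - <<'E'
from fr import *
d=np.load("w4.npz");m=np.load("w4m.npy");P=d["P"]
top,u,n=fit(P,m)
g=cv2.cvtColor(d["img"],cv2.COLOR_BGR2GRAY)
cv2.imwrite("pics/w4c.png",cv2.resize(d["img"][160:290,200:320],(554,600),interpolation=cv2.INTER_NEAREST))
G=np.stack([-u,n,np.cross(-u,n)],1)
rows(top+u*.05,G)
E
```

```text
psi 0.06660669368653684 N 870 n (np.float64(0.4991545048882616), np.float64(0.5070958111809778)) w (np.float64(0.11920879778915724), np.float64(0.17799238020762415)) u (np.float64(-0.09596794614308882), np.float64(-0.09222587644440096)) w slope z [ 0.06655729 -0.99778005  0.00225845]
top [ 0.5044 -0.1153  0.1276]
n 1 total tool shift [ 37.5 -13.4  18.4] rv [-0.076  0.015  0.019]
37.5 -13.4 18.4 -0.0757 0.0147 0.019
```

View pics/w4c.png

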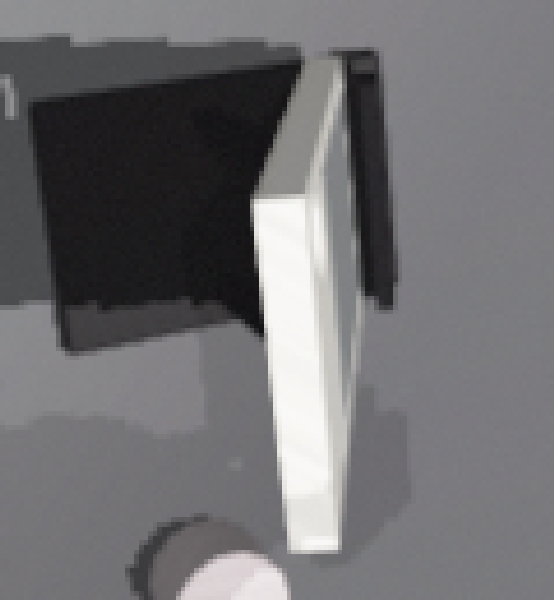

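```bash
python3 -m handwheel '18 -7 9 -0.038 0.007 0.01 60; 18 -7 9 -0.038 0.007 0.01 50; 0 0 0 0 0 0 40; 0 0 0 0 0 0 40; 0 0 0 0 0 0 40'; python3 - <<'E'
from fr import *
axes()
o=manip.get_obs();c=cams.camera("wrist");cv2.imwrite("pics/w5.png",c["color"]);T=pose(c,o);P=cloud(c,T)
rr=cams.outline_of("wrist","lens_frame")
print(rr[0]["conf"],rr[0]["box"])
top,u,n=fit(P,rr[0]["region"])
G=np.stack([-u,n,np.cross(-u,n)],1)
rows(top-u*.034,G)
E
```

```text
clock: 9.7
position: [0.4833, -0.1167, 0.1755]
ee_rot: [0.583, 0.399, -0.359, 0.61]
ft_force: [-0.5, 0.5, -0.1]
grip_width: 0.467
t 9.7 p [ 0.4833 -0.1167  0.1755] x [ 0.424  0.027 -0.905] y [0.903 0.061 0.425] j [ 0.36 -0.18 -0.12  2.2  -0.23  0.71  0.45] F [-0.5  0.5 -0.1] w 0.467
0.88 [269.0, 163.3, 16.9, 118.4]
psi 0.0658506187492795 N 1184 n (np.float64(0.4993116657581502), np.float64(0.5069045033702174)) w (np.float64(0.11886654605457168), np.float64(0.17780680523319217)) u (np.float64(-0.09504941691966837), np.float64(-0.09224618206609657)) w slope z [ 6.58030245e-02 -9.97832431e-01 -6.33205983e-04]
top [ 0.5043 -0.1154  0.1276]
n 2 total tool shift [86.3 -1.3 -0.3] rv [ 0.002  0.001 -0.003]
43.2 -0.6 -0.1 0.0009 0.0006 -0.0015
43.2 -0.6 -0.1 0.0009 0.0006 -0.0015
```

View pics/w5.png

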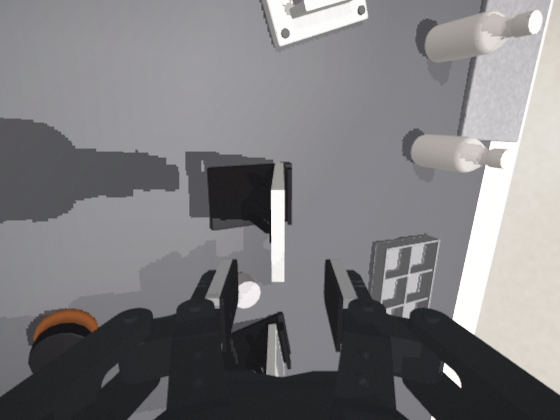

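```bash
python3 -m handwheel '30 -1.3 0 0 0 0 40; 30 0 0 0 0 0 35; 25 0 0 0 0 0 28; 0 0 0 0 0 0 24; 0 0 0 0 0 0 24; 0 0 0 0 0 0 24' 50; python3 - <<'E'
from fr import *
axes()
L=.436;ps=.066;u=np.array([-np.sin(L)*np.cos(ps),-np.sin(L)*np.sin(ps),np.cos(L)]);n=np.array([np.cos(L)*np.cos(ps),np.cos(L)*np.sin(ps),np.sin(L)])
G=np.stack([-u,n,np.cross(-u,n)],1)
rows(np.array([ .5043,-.1154,.1276])-u*.034,G)
E
```

```text
clock: 10.4
position: [0.5178, -0.1155, 0.0983]
ee_rot: [0.583, 0.398, -0.359, 0.61]
ft_force: [0.7, -0.4, -0.1]
grip_width: 0.279
t 10.4 p [ 0.5178 -0.1155  0.0983] x [ 0.425  0.026 -0.905] y [0.903 0.061 0.426] j [ 0.34  0.01 -0.14  2.22 -0.23  0.5   0.46] F [ 0.7 -0.4 -0.1] w 0.279
n 1 total tool shift [ 1.8  0.2 -1. ] rv [ 0.001  0.002 -0.004]
1.8 0.2 -1.0 0.0012 0.0016 -0.0035
```

Well aligned; close.

```bash
python3 -m handwheel '0 0 -1 0 0 0 4; 0 0 0 0 0 0 4; 0 0 0 0 0 0 4; 0 0 0 0 0 0 4; 0 0 0 0 0 0 4; 0 0 0 0 0 0 4' 50; python3 - <<'E'
from fr import *
axes()
E
```

```text
clock: 11.0
position: [0.5176, -0.1145, 0.0983]
ee_rot: [0.583, 0.398, -0.359, 0.61]
ft_force: [-4.0, 0.2, 7.0]
grip_width: 0.084
t 11.0 p [ 0.5176 -0.1145  0.0983] x [ 0.425  0.026 -0.905] y [0.903 0.061 0.426] j [ 0.34  0.01 -0.14  2.22 -0.23  0.5   0.45] F [-4.   0.2  7. ] w 0.084
```

```bash
python3 -m handwheel '-8 0 0 0 0 0 4; -20 0 0 0 0 0 4; -30 0 0 0 0 0 4; -30 0 0 0 0 0 4; -30 0 0 0 0 0 4; 0 0 0 0 0 0 4; 0 0 0 0 0 0 4'; python3 - <<'E'
from fr import *
axes()
c=cams.camera("scene");cv2.imwrite("pics/s6.png",c["color"][120:330,100:380])
ph=.3954
rows([.5678,.0917,.20],goal(ph))
E
```

```text
clock: 11.7
position: [0.4672, -0.1176, 0.2045]
ee_rot: [0.583, 0.398, -0.359, 0.61]
ft_force: [-0.4, -0.7, -1.9]
grip_width: 0.084
t 11.7 p [ 0.4672 -0.1176  0.2045] x [ 0.425  0.026 -0.905] y [0.903 0.061 0.425] j [ 0.37 -0.25 -0.11  2.19 -0.23  0.79  0.45] F [-0.4 -0.7 -1.9] w 0.084
n 6 total tool shift [  51.4  102.4 -201.9] rv [-0.323  0.073 -0.433]
8.6 17.1 -33.6 -0.0539 0.0122 -0.0722
7.7 19.4 -32.6 -0.0539 0.0122 -0.0722
6.6 21.7 -31.4 -0.0539 0.0122 -0.0722
5.3 23.8 -30.1 -0.0539 0.0122 -0.0722
3.9 25.7 -28.7 -0.0539 0.0122 -0.0722
2.3 27.4 -27.2 -0.0539 0.0122 -0.0722
```

View pics/s6.png

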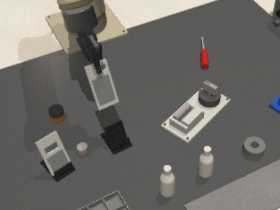

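```bash
python3 -m handwheel '7 17 -34 -0.054 0.012 -0.072 4; 7 19 -33 -0.054 0.012 -0.072 4; 6 22 -31 -0.054 0.012 -0.072 4; 5 24 -30 -0.054 0.012 -0.072 4; 4 26 -29 -0.054 0.012 -0.072 4; 2 27 -27 -0.054 0.012 -0.072 4; 0 0 0 0 0 0 4; 0 0 0 0 0 0 4'; python3 - <<'E'
from fr import *
axes()
rows([.5678,.0917,.20],goal(.3954))
o=manip.get_obs()
for n in ["scene","top","wrist"]:
    c=cams.camera(n);cv2.imwrite(f"pics/{n}7.png",c["color"] if n!="scene" else cv2.resize(c["color"][130:300,180:380],(800,680)[:1]+(600,) if 0 else (700,595),interpolation=cv2.INTER_CUBIC));T=pose(c,o);P=cloud(c,T)
    rr=cams.outline_of(n,"lens_frame")
    for r in rr[:1]:
        m=cv2.erode(r["region"].astype(np.uint8),np.ones((3,3)))>0
        q=P[m&(c["depth"]>0)];q0=np.median(q,0);q=q[np.linalg.norm(q-q0,axis=1)<.09]
        ce=q.mean(0);w,V=np.linalg.eigh(np.cov((q-ce).T));print(n,r["conf"],r["box"],len(q),ce.round(4),np.sqrt(w).round(4),V.T.round(3),"z",q[:,2].min(),q[:,2].max())
E
```

```text
clock: 12.55
position: [0.5666, 0.0933, 0.2005]
ee_rot: [0.391, 0.59, -0.392, 0.588]
ft_force: [-0.6, -0.5, -0.9]
grip_width: 0.085
t 12.55 p [0.5666 0.0933 0.2005] x [-0.002 -0.    -1.   ] y [ 0.922  0.388 -0.002] j [ 0.11  0.27 -0.42  1.62  0.11  1.27  0.07] F [-0.6 -0.5 -0.9] w 0.085
n 1 total tool shift [0.5 0.4 1.9] rv [ 0.003 -0.001  0.002]
0.5 0.4 1.9 0.0028 -0.0008 0.0024
scene 0.96 [279.4, 184.8, 15.2, 36.5] 292 [0.5729 0.0873 0.1658] [0.0012 0.0147 0.0321] [[ 0.923  0.385 -0.001]
 [-0.367  0.88   0.303]
 [ 0.117 -0.279  0.953]] z 0.11288944214752228 0.23327572899364213
wrist 0.86 [268.3, 178.1, 24.8, 196.9] 3262 [0.5639 0.102  0.2248] [0.002  0.0135 0.0226] [[ 0.921  0.389 -0.002]
 [-0.274  0.653  0.706]
 [ 0.276 -0.65   0.708]] z 0.1452398866371596 0.23469933263697088
```

View pics/scene7.png

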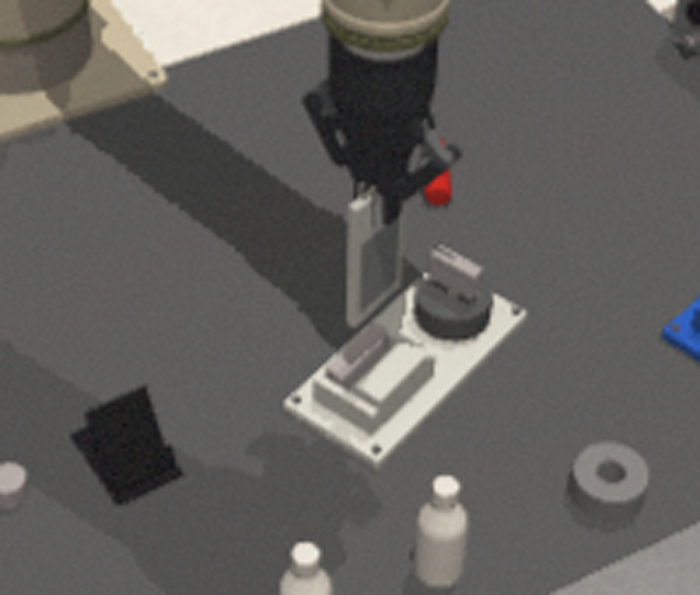

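View pics/wrist7.png

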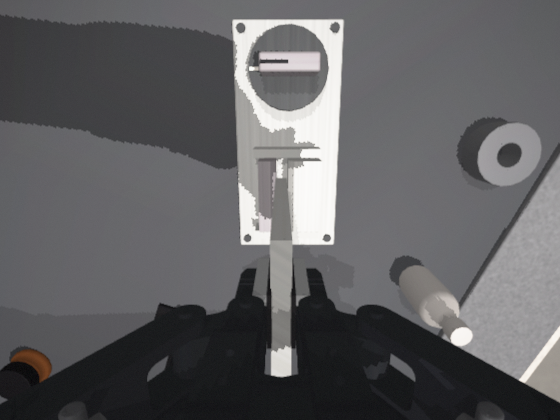

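```bash
python3 - <<'E'
from fr import *
o=manip.get_obs();c=cams.camera("wrist");T=pose(c,o);P=cloud(c,T)
ex=np.array([.9228,.3851,0]);ey=np.array([-.3851,.9228,0]);S=np.array([.5678,.0917,.012])
# frame top edge in slot coordinates
r=cams.outline_of("wrist","lens_frame")[0]["region"]
q=P[r]-S;t=q[(q[:,2]>.21)&(q[:,2]<.235)]
a,b=t@ex,t@ey;print("edge ex",np.percentile(a,[1,50,99]).round(4),"ey",np.percentile(b,[1,99]).round(4),"z",np.percentile(t[:,2],[50,99]))
print("tcp",((o["position"]-S)@ex).round(4),((o["position"]-S)@ey).round(4))
# jaws
k=~r&(abs(P[...,2]-.047)<.004);q=P[k]-S;a,b=q@ex,q@ey
s=(abs(b)<.034)&(abs(a)<.06)
h,e=np.histogram(a[s],bins=np.arange(-.04,.05,.002));print([(round(x,3),int(n)) for x,n in zip(e,h) if n])
v,u=np.nonzero(~r&(abs((P-S)@ey)<.03)&(P[...,2]<.035)&(abs((P-S)@ex)<.012));print(len(v))
k=((P-S)@ex)[v,u] if len(v) else None;print(np.percentile(k,[2,50,98]) if len(v) else 0, P[v,u,2].min() if len(v) else 0)
# base rect again
g=cv2.cvtColor(c["color"],cv2.COLOR_BGR2GRAY)
kk=(abs(P[...,2]-.04)<.002);q=P[kk]-S;print("boss centre?",(q@ex).mean(),(q@ey).mean())
k=(abs(P[...,2]-.078)<.003)&(np.abs((P-S)@ey-.11)<.05)&(abs((P-S)@ex)<.05)
v,u=np.nonzero(k);pts=np.array([ray(c,T,a,b,0.078)[:2] for a,b in zip(u,v)],np.float32);rc=cv2.minAreaRect(pts);print(rc, (np.array([*rc[0],0.012])-S)@ex,(np.array([*rc[0],.012])-S)@ey)
E
```

```text
edge ex [-0.0043 -0.0003  0.0033] ey [-0.028   0.0295] z [0.22407545 0.22532397]
tcp -0.0013 -0.0002
[(np.float64(-0.022), 112), (np.float64(-0.02), 147), (np.float64(-0.018), 152), (np.float64(-0.016), 152), (np.float64(-0.014), 151), (np.float64(-0.012), 155), (np.float64(-0.01), 130), (np.float64(-0.008), 61), (np.float64(0.006), 80), (np.float64(0.008), 132), (np.float64(0.01), 164), (np.float64(0.012), 159), (np.float64(0.014), 149), (np.float64(0.016), 153), (np.float64(0.018), 157), (np.float64(0.02), 150), (np.float64(0.022), 153), (np.float64(0.024), 148), (np.float64(0.026), 155), (np.float64(0.028), 155), (np.float64(0.03), 152), (np.float64(0.032), 157), (np.float64(0.034), 133)]
223
[-0.00542044  0.00026454  0.00526711] 0.010355585485537444
boss centre? 0.00796387076310534 0.08863772909208806
((0.5309687852859497, 0.19486546516418457), (0.04521004110574722, 0.013539105653762817), 22.606678009033203) 0.005741175696601895 0.10938479203989027
```

```bash
python3 -m handwheel '20 0.5 0 0 0 0 4; 25 0 0 0 0 0 4; 15 0 0 0 0 0 4; 0 0 0 0 0 0 4; 0 0 0 0 0 0 4'; python3 - <<'E'
from fr import *
axes()
o=manip.get_obs();ex=np.array([.9228,.3851,0]);ey=np.array([-.3851,.9228,0]);S=np.array([.5678,.0917,.012])
print("tcp",((o["position"]-S)@ex).round(4),((o["position"]-S)@ey).round(4))
c=cams.camera("wrist");T=pose(c,o);P=cloud(c,T);cv2.imwrite("pics/w8.png",c["color"])
r=cams.outline_of("wrist","lens_frame")[0]["region"]
q=P[r]-S;zt=np.percentile(q[:,2],99);t=q[q[:,2]>zt-.005]
a,b=t@ex,t@ey;print("edge ex",np.percentile(a,[1,50,99]).round(4),"ey",np.percentile(b,[1,99]).round(4),"z",np.percentile(t[:,2],[50,99]))
E
```

```text
clock: 13.45
position: [0.5677, 0.0921, 0.1438]
ee_rot: [0.392, 0.588, -0.392, 0.589]
ft_force: [0.2, -0.1, -1.1]
grip_width: 0.086
t 13.45 p [0.5677 0.0921 0.1438] x [ 0.002 -0.001 -1.   ] y [0.923 0.386 0.002] j [ 0.11  0.32 -0.42  1.69  0.14  1.16  0.05] F [ 0.2 -0.1 -1.1] w 0.086
tcp 0.0001 0.0004
edge ex [-0.0029  0.0008  0.0046] ey [-0.0273  0.03  ] z [0.16426843 0.16575801]
```

View pics/w8.png

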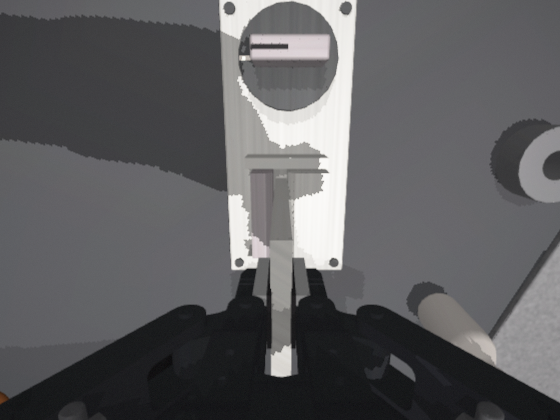

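```bash
python3 -m handwheel '5 -0.7 1 0 0 0 4; 8 0 0 0 0 0 4; 8 0 0 0 0 0 4; 8 0 0 0 0 0 4; 5 0 0 0 0 0 4; 0 0 0 0 0 0 4; 0 0 0 0 0 0 4'; python3 - <<'E'
from fr import *
axes()
E
```

```text
clock: 14.25
position: [0.5673, 0.091, 0.109]
ee_rot: [0.392, 0.588, -0.392, 0.589]
ft_force: [0.1, 0.2, -0.9]
grip_width: 0.091
t 14.25 p [0.5673 0.091  0.109 ] x [ 0.002 -0.001 -1.   ] y [0.923 0.386 0.001] j [ 0.1   0.35 -0.41  1.73  0.16  1.1   0.04] F [ 0.1  0.2 -0.9] w 0.091
```

```bash
python3 -m handwheel '2 0 0 0 0 0 4; 2 0 0 0 0 0 4; 0 0 0 0 0 0 4; 0 0 0 0 0 0 4'; python3 -m handwheel '1.5 0 0 0 0 0 4; 0 0 0 0 0 0 4; 0 0 0 0 0 0 4'
```

```text
clock: 14.65
position: [0.5673, 0.0909, 0.1051]
ee_rot: [0.392, 0.588, -0.392, 0.589]
ft_force: [-0.4, -0.4, -1.4]
grip_width: 0.085
clock: 14.95
position: [0.5678, 0.0912, 0.105]
ee_rot: [0.392, 0.588, -0.392, 0.59]
ft_force: [-2.8, -1.2, 11.1]
grip_width: 0.083
```

```bash
python3 - <<'E'
from fr import *
axes()
o=manip.get_obs();ex=np.array([.9228,.3851,0]);ey=np.array([-.3851,.9228,0]);S=np.array([.5678,.0917,.012])
c=cams.camera("wrist");T=pose(c,o);P=cloud(c,T)
r=cams.outline_of("wrist","lens_frame")[0]["region"]
q=P[r]-S;zt=np.percentile(q[:,2],99);t=q[q[:,2]>zt-.005]
a,b=t@ex,t@ey;print("edge ex",np.percentile(a,[1,50,99]).round(4),"ey",np.percentile(b,[1,99]).round(4),"z",np.percentile(t[:,2],[50,99]))
c=cams.camera("scene");cv2.imwrite("pics/s9.png",cv2.resize(c["color"][150:290,220:380],(685,600),interpolation=cv2.INTER_CUBIC))
E
```

```text
t 14.95 p [0.5678 0.0912 0.105 ] x [ 0.003 -0.001 -1.   ] y [0.923 0.386 0.002] j [ 0.1   0.36 -0.41  1.73  0.16  1.09  0.04] F [-2.8 -1.2 11.1] w 0.083Traceback (most recent call last):
  File "<stdin>", line 5, in <module>
IndexError: list index out of range
```

```bash
python3 - <<'E'
from fr import *
o=manip.get_obs();ex=np.array([.9228,.3851,0]);ey=np.array([-.3851,.9228,0]);S=np.array([.5678,.0917,.012])
c=cams.camera("wrist");T=pose(c,o);P=cloud(c,T);q=(P-S)
m=(abs(q@ex)<.0035)&(abs(q@ey)<.04)&(q[...,2]>.1)&(q[...,2]<.14)
t=q[m];print(len(t),np.percentile(t[:,2],[5,50,95]).round(4),np.percentile(t@ey,[1,99]).round(4))
c=cams.camera("scene");cv2.imwrite("pics/s9.png",cv2.resize(c["color"][150:290,220:380],(685,600),interpolation=cv2.INTER_CUBIC))
E
```

```text
2936 [0.1117 0.1254 0.1266] [-0.0282  0.0292]
```

View pics/s9.png

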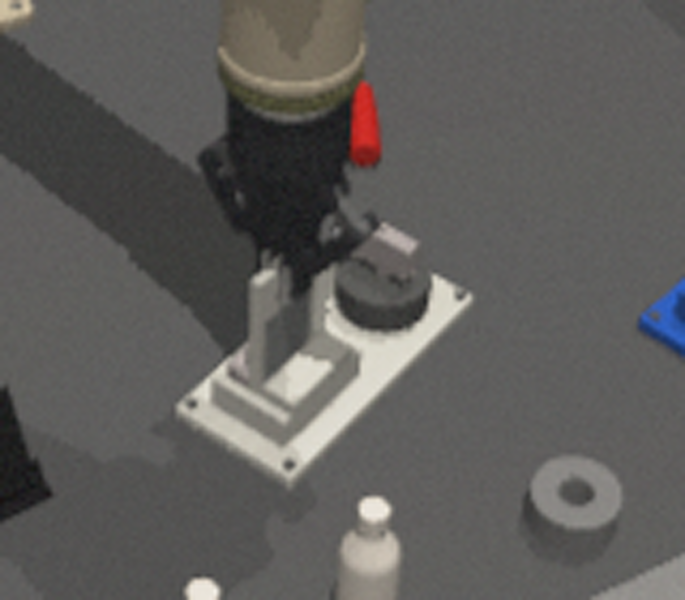

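```bash
python3 -m handwheel '-0.7 0 0 0 0 0 4; 0 0 0 0 0 0 12; 0 0 0 0 0 0 20; 0 0 0 0 0 0 40; 0 0 0 0 0 0 40; 0 0 0 0 0 0 40'; python3 -m handwheel '-15 0 0 0 0 0 45; -25 0 0 0 0 0 50; -40 0 0 0 0 0 60; -45 0 0 0 0 0 60; 0 0 0 0 0 0 60; 0 0 0 0 0 0 60; 0 0 0 0 0 0 60'; python3 - <<'E'
from fr import *
axes()
o=manip.get_obs();ex=np.array([.9228,.3851,0]);ey=np.array([-.3851,.9228,0]);S=np.array([.5678,.0917,.012])
c=cams.camera("wrist");T=pose(c,o);P=cloud(c,T);q=(P-S);cv2.imwrite("pics/w10.png",c["color"])
m=(abs(q@ex)<.03)&(abs(q@ey)<.04)&(q[...,2]>.115)&(q[...,2]<.14)
t=q[m];print(len(t),"z",np.percentile(t[:,2],[5,50,95]).round(4),"y",np.percentile(t@ey,[1,99]).round(4),"x",np.percentile(t@ex,[1,99]).round(4))
m=(abs(q@ex-.0056)<.03)&(abs(q@ey-.11)<.04)&(abs(P[...,2]-.078)<.003)
v,u=np.nonzero(m);pts=np.array([ray(c,T,a,b,0.078)[:2] for a,b in zip(u,v)],np.float32);print("knob",cv2.minAreaRect(pts) if len(pts) else 0)
c=cams.camera("scene");cv2.imwrite("pics/s10.png",cv2.resize(c["color"][130:330,120:390],(800,593),interpolation=cv2.INTER_CUBIC))
T=pose(c);P=cloud(c,T)
for r in cams.outline_of("scene","lens_frame")[:1]:
    m=cv2.erode(r["region"].astype(np.uint8),np.ones((3,3)))>0
    q=P[m]-S;q0=np.median(q,0);q=q[(np.linalg.norm(q-q0,axis=1)<.09)&(abs(q@ex-.004)<.006)]
    ce=q.mean(0);w,V=np.linalg.eigh(np.cov((q-ce).T));print(r["conf"],"normal",V[:,0].round(3),"ex face",ce@ex,"z",np.percentile(q[:,2],[1,99]))
for t in ["window_frame","tin"]:
    for r in cams.outline_of("scene",t)[:2]: print(t,r["conf"],r["box"],np.median(P[r["region"]],0).round(3))
E
```

```text
clock: 15.75
position: [0.5673, 0.0909, 0.1042]
ee_rot: [0.392, 0.588, -0.392, 0.589]
ft_force: [0.3, -0.4, 0.5]
grip_width: 0.469
clock: 16.45
position: [0.5667, 0.0909, 0.2288]
ee_rot: [0.392, 0.588, -0.392, 0.589]
ft_force: [-0.3, 0.1, 0.5]
grip_width: 0.7
t 16.45 p [0.5667 0.0909 0.2288] x [ 0.001 -0.001 -1.   ] y [0.923 0.386 0.   ] j [ 0.12  0.25 -0.42  1.59  0.11  1.33  0.08] F [-0.3  0.1  0.5] w 0.7
876 z [0.1244 0.1256 0.1267] y [-0.0304  0.0289] x [-0.0033  0.0042]
knob ((0.5311685800552368, 0.1945638507604599), (0.04476405307650566, 0.014190908521413803), 22.68282127380371)
0.8 normal [0.926 0.379 0.006] ex face 0.002699275785115319 z [0.03757201 0.12799781]
window_frame 0.82 [135.4, 251.9, 35.5, 44.0] [ 0.544 -0.292  0.063]
window_frame 0.4 [266.5, 199.2, 60.7, 61.2] [0.573 0.132 0.019]
tin 0.55 [179.9, 262.8, 6.5, 14.6] [ 0.53  -0.213  0.021]
```

View pics/s10.png

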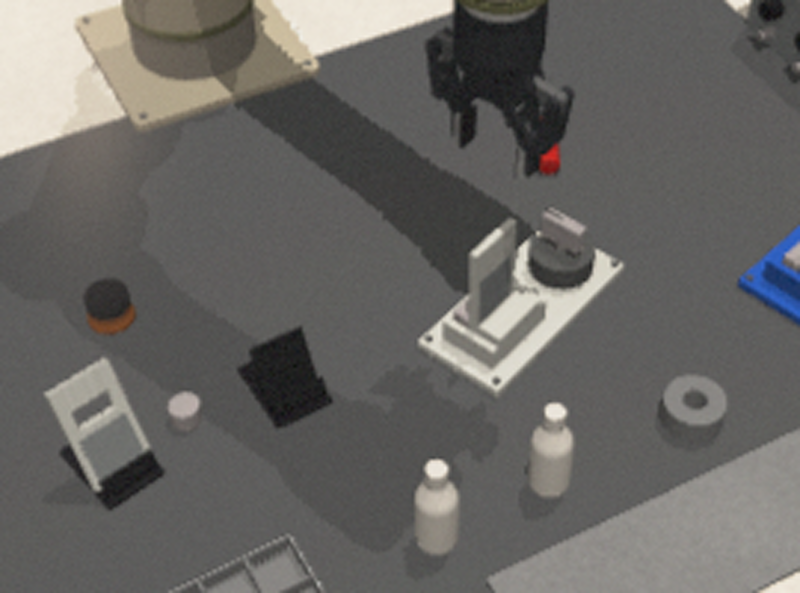

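View pics/w10.png

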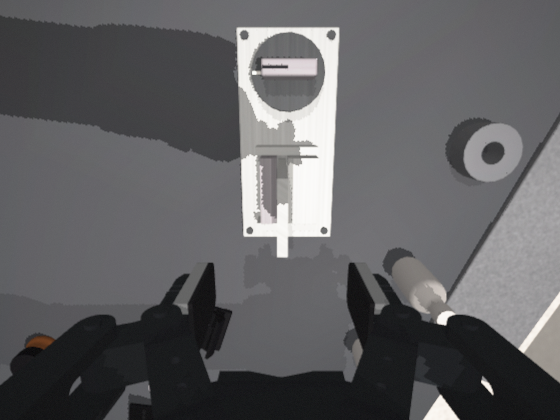

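The frame stands upright in the slot. The knob line (265,67) points at the mark (257,72), the gripper is clear, and the other things are in place.

```bash
python3 -c "
from workcell import hand_in
print(hand_in())"
```

```text
the job is handed in; nothing more can be done
None
```

I opened the clamp to the mark, moved the lens frame from its stand into the slot, let go and handed the job in at about 17 s. No verdict is reported on hand-in.

- **Knob:** my first grip was about 3 mm off the knob's axis and pushed the arm up a few millimetres. I opened, re-centred and gripped again before turning it about 1.2 rad clockwise. The last wrist picture put the bar at 22.7°, the same as the clamp body, so the line points at the mark, an angle of about 1.3 rad.
- **Lens frame:** I lowered it until the wrist felt 11 N from the slot floor. After release, its top edge is 125.6 mm above the floor (a seated frame gives 125). It is within 1 mm of the slot centre both across and along. It leans about 0.01 rad, with the lens end up.
- **Other things:** the window frame and the tin measured within a few millimetres of where they started. I checked the bottles, reel, jar and driver only by eye, and they look undisturbed. The parts tray showed only in part. The gripper ended about 90 mm above the frame, touching nothing.
- **Checks that failed:** once, with the frame in the slot, the detection network did not find it in the wrist picture. I measured it from the depth image instead. In the last picture it also put a second, low-confidence "window frame" on the clamp, which I ignored.

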